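# Load a sample vial into the latched vial reader

### The arm

A 7-joint arm with a two-finger parallel gripper is mounted at the origin on a cart in front of the work surface, level with it; the furniture and walls round the work are solid. World frame = base frame: x ahead of the robot, y to its left, z up, the work surface at z = 0. Lengths are in m, angles in rad, forces in N, time in s.
With the tool pointing down it reaches from about 0.425 to 1.025 m from the base axis. Payload 3.6 kg.
Tool frame: the origin (TCP) lies midway between the tips of the shut fingers; the grasp point (between the pads) lies 19 mm behind it; z points along the fingers, y is the line along which they close (so a half turn about z gives the same grasp; the last joint's range is limited). The gripper opens to 85 mm and grips with 20 to 120 N. Pads are 22 mm wide; open, the fingers measure 114 mm over their backs; the gripper's body (76 mm by 85 mm) begins 54 mm behind the grasp point. The pads swing forward as they close: fully open they stand 13 mm farther back than shut.
Start: joints at [-1.304, 0.591, 0.048, 1.609, -0.033, 0.943, -0.034], TCP at [0.256, 0.678, 0.231] pointing down, gripper open.
Joint ranges: [-2.69, 2.69], [-0.47, 2.24], [-1.27, 1.36], [0.19, 2.51], [-1.53, 4.68], [0.08, 2.07], [-3.09, 3.09]. Speed limits (rad/s): [2.57, 2.57, 3.14, 3.14, 3.14, 3.14, 3.14].

### API

Orientations are given as a unit quaternion [x, y, z, w].
In Python, from plant import env gives the robot as it stands.
- The arm moves only by the tool move_arm, never from a script. Its argument "commands" is a list of rows, each an object with "linear": the shift along the tool's x, y, z in units of 25 mm (1.0 is 25 mm), a list of three; "dr": the turn, a rotation vector about the tool's x, y, z in units of 10 degrees (1.0 is 10 degrees), a list of three; "jaw": the opening, from -1 (shut) to 1 (fully open). A call has exactly 10 rows; each row is the pose to reach, as a shift and turn from the pose commanded when the call began, along the tool's axes at that moment; what a row does not reach only later rows make up. A row lasts 1/8 s, in which the tool goes at most 62.5 mm and 10.7 degrees, less where a joint would pass 70% of its speed; a pose out of reach is approached as far as the arm can. A call with a gripper value outside its range is refused whole. The fingers move at their own pace and stop on an object; "grip_force" is the grip in N (left out, the last holds). Time passes only in rows, so rows that repeat a pose let the fingers close, or fill a call up. It gives the time, the measured TCP pose, the force, the opening and the grip force at its end, in the units of the state.
- env.sense(): the state, without advancing time (a new reading comes with each control period).
- env.get_image(name): name is "scene" or "side" or "wrist"; returns (picture, depth): 384x512x3 uint8, red, green, blue; 384x512 float32, m along the optical axis (not along the pixel's ray), 0 where there is no reading.
- env.calibration(name): a dict with "camera_matrix" (3x3 intrinsics, pixels), "extrinsics" (4x4, takes a point from world to camera coordinates). Camera axes: x right, y up, looking along -z (the intrinsics and any distortion apply to the point x, -y, -z); pixel columns grow to the right and rows downward; lengths in m; the calibration is good to about 2 mm. A picture is of the moment at which its call begins: read the wrist's pose just before it. calibration takes no time and is no camera call; for the wrist camera it gives the pose at the moment of the call.
- env.sign_off(): hands the job in; it is judged then, once.
The state is a dict: "t": time; "joints": joint angles; "dq": joint speeds; "tau": joint torques, N m; "position": TCP position; "tool_rot": TCP orientation; "contact_force": force on the tool from outside, world axes, zero at the start; "ft_torque": the same for the moment, N m; "width": opening from 0.0 (shut) to 1.0 (fully open); "finger_force": force on a finger pad.
Only numpy, scipy, OpenCV 4.12 (cv2) and the standard library are available. Lean on these libraries where they do the work, as an engineer would, in place of code of your own. Each camera call takes 0.05 s, during which the arm holds its last target. There are 200 camera calls.

### The job

Get the blue vial ready to be measured: press the orange paddle of the white vial reader gently, only until the catch lets go, and let the sprung lid swing right open by itself without touching it. Lift the blue vial out of the rack and lower it gently (do not drop it) until it stands fully home in the reader's well, then swing the lid shut with gentle pressure until it latches and stays shut. Leave the two amber vials and the other things on the bench alone.

Things in the scene. Friction and masses are not known exactly. Their poses are not given: they have to be found in the camera images.
- reader: White bench-top vial reader, 162 deep (x from -78 to +84) x 104 wide (y) mm, deck 64 mm high, fixed to the bench. Origin: centre of its underside; -x points to its front (sloped display and keys), +x to the rear, z up. On its axis (y = 0), front to rear: orange paddle with hook, black lid over the well, lid hinge. Starts with the lid latched shut.
- paddle_pad (a point): Centre of the top of the orange press pad (24 deep x 46 wide mm), 74 mm above the bench at rest, at reader x = -35 +- 2 mm; press it about here from above. The steel stop and the orange hook between the pad and the lid begin 16 mm behind this point and rise to 23 mm above it. Pressed straight down the pad sinks; its spring needs about 2 to 4 N.
- lid (a joint): Opening angle of the reader's lid, rad: 0 shut, under 0.03 latched, 1.8 fully open (leaning back 13 degrees past upright). A spring drives it open (about 3 N at the front edge when shut, under 1 N fully open): released, it flies open within a second, and pushed down it comes back up unless the hook has snapped over its striker.
- lid_hinge (a point): Middle of the lid's hinge axis (along the reader's y), at reader x = +70, z = 64 mm. The hollow black lid is 64 mm wide; shut, it reaches 70 mm forward of the hinge (steel striker to 75) and 40 mm above it; its flat top begins 16 mm forward of the hinge. Fully open it stands 68 mm above the deck and reaches 55 mm behind the hinge.
- lid_front (a point): Point on the outside of the lid's flat top, on its middle line, 8 mm behind its front edge: 62 mm forward of the hinge and 40 mm above it when shut. Turns with the lid, so the top also moves forward 0.65 mm per mm that it sinks: follow the arc, or friction adds to the load. The last 10 mm press it over its hook, with 5 to 12 N here, then it rests on its seat. More than 25 N on the lid damages it.
- well_mouth (a point): Centre of the mouth of the round vertical well in the reader's deck, 64 mm above the bench: 30 mm in diameter, 49 mm deep, chamfered 1.5 mm; 36 mm before the hinge.
- well_floor (a point): Centre of the flat floor of the well, 15 mm above the bench; the vial's origin comes here when it stands fully home (its top then stands 32 mm above the deck).
- vial_blue: The sample: 81 mm high screw vial, blue glass body 27 mm in diameter, white screw cap 29 mm in diameter from 67 to 81 mm height with a blue septum in its top; 30 to 54 g. Origin: centre of its underside, z along it, up. Starts upright in one of three places of the rack. Grip it by the cap. Driving it against the reader with more than 20 N is too much.
- vial_amber1: Bystander: the same vial in amber glass with a pale septum, in the rack.
- vial_amber2: Bystander: the same vial in amber glass with a pale septum, in the rack.
- rack: Blue eight-place vial block, 69 (x) x 137 (y) x 48 mm, fixed. Origin: centre of its underside. Places 30 mm wide at x = +-17, y = +-17 and +-51 mm, floor 7 mm up. The three vials stand in the places (17, -51), (-17, 17) and (17, 51) mm, in any order: fingers have room beside a cap along the rack's x axis. To its right stands a cap press 0.38 m tall: pass over or before it.
- timer_box: Bystander: white laboratory timer, 64 x 64 x 19 mm, behind the rack.
- tape: Bystander: roll of yellowish tape, 104 mm across, 25 mm high, behind the reader.
- paddle: The orange sprung rocker (pad and hook in one), origin on its pivot line (along y), 68 mm above the bench, 30 mm behind the pad's centre. The catch's bite differs from reader to reader: the hook lets go after 1.5 to 8 mm of travel at the pad's centre and a hard stop follows only 1 to 2 mm farther down, so feel or watch for the release. More than 20 N on it damages it.
Not all that is in view belongs to the job. Leave any red look-alike of the vial_blue alone.

How it is judged:
By the outcome, as a careful person would: the job done as asked, in the order asked, and still so for the second after the job is handed in, with the robot touching nothing.
It also fails if it takes over 72 s, if anything falls off the work surface, if the arm or the gripper's body presses on something with over 40 N, if the wrist force passes 120 N, or if a joint passes its speed limit or range.

## Working session

There is one attempt and no reset: what is moved stays moved. The work goes in short steps, Python scripts to look and compute and a tool call to move; the robot and the scene stay as the last step left them, time stands still between calls to the robot, and variables do not carry over. Pictures are saved under pics/ and viewed, at most 10 in all, crops included, and the job is handed in when it is done.

Besides the shell and the picture viewer there is one more tool, called after "Call:" as name([rows], argument=value, ...), one row to a line, values as JSON. move_arm: Moves the arm, as the interface text tells. Its arguments: {"type":"object","properties":{"commands":{"type":"array"},"grip_force":{"type":"number"}},"required":["commands"]}

```bash
ls; mkdir -p pics; python3 - <<'E'
from plant import env
import cv2,numpy as np
s=env.sense();print(s)
ims=[]
for n in("scene","side"):
    p,d=env.get_image(n);np.savez(f"pics/{n}0.npz",p=p,d=d);cv2.imwrite(f"pics/{n}0.png",p[:,:,::-1])
    c=env.calibration(n);print(n,c)
E
```

```text
pics
{'t': 0.0, 'joints': array([-1.30349513,  0.59210844,  0.04829405,  1.60983795, -0.03330875,
        0.94268766, -0.03374446]), 'dq': array([ 2.53862761e-04,  1.06302391e-04, -8.89062384e-04,  9.77372677e-04,
       -2.01677037e-05, -9.90195472e-04, -1.21946007e-03]), 'tau': array([ 4.06423969e-04, -5.48692846e+01,  1.54693678e+00, -1.98128092e+01,
        9.45585634e-03,  8.74396821e-03, -1.80122157e-05]), 'position': array([0.25563771, 0.67754795, 0.23014263]), 'tool_rot': array([ 1.79406199e-01,  9.83774448e-01, -1.10907787e-03, -1.43396908e-04]), 'contact_force': array([ 0.43594015, -0.24501732,  0.36752253]), 'ft_torque': array([ 0.00284665, -0.01851888,  0.0123758 ]), 'finger_force': 0.0, 'width': 0.9998179422514376}
scene {'camera_matrix': array([[407.25012707,   0.        , 248.2940485 ],
       [  0.        , 407.25012707, 190.51364916],
       [  0.        ,   0.        ,   1.        ]]), 'extrinsics': array([[-0.44597893, -0.89497551,  0.0110286 ,  0.25602947],
       [ 0.67657387, -0.32902833,  0.65877777, -0.51835796],
       [-0.58596125,  0.30126267,  0.75225675, -0.53577823],
       [ 0.        ,  0.        ,  0.        ,  1.        ]])}
side {'camera_matrix': array([[398.25977743,   0.        , 253.27254568],
       [  0.        , 398.25977743, 197.64946152],
       [  0.        ,   0.        ,   1.        ]]), 'extrinsics': array([[-0.94164779, -0.3359551 , -0.02082318,  0.56366539],
       [ 0.10923697, -0.36352325,  0.92515844, -0.17056472],
       [-0.31838141,  0.86889874,  0.37900958, -0.68172125],
       [ 0.        ,  0.        ,  0.        ,  1.        ]])}
```

View pics/scene0.png

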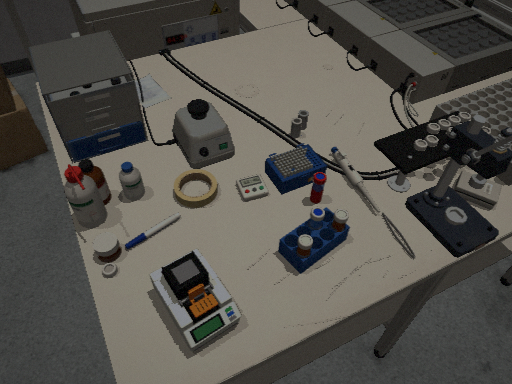

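View pics/side0.png

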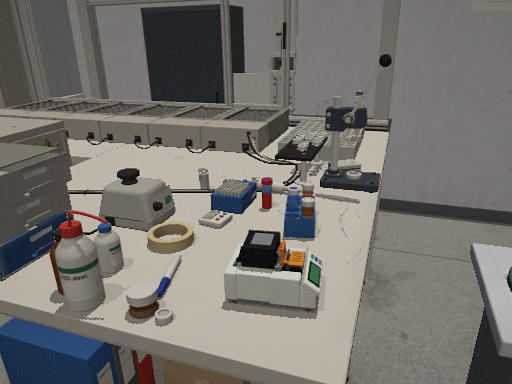

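The scene view shows the reader at about (195,300), with its display to the lower right. The rack is at (315,238). Candidates for the blue vial are:
- blue septum with white cap at (318,213): this fits the description
- amber vials at (341,216) and (305,242), both pale septum
- red look-alike at (318,187)
- other blue things: bottle cap at (126,168) and the blue tip rack at (295,167)

I'll check the choice in one close crop.

```bash
cat > h.py <<'E'
import numpy as np,cv2
from plant import env
def ray(c,u,v):
    K=c["camera_matrix"];E=c["extrinsics"];R=E[:3,:3];o=-R.T@E[:3,3]
    d=np.array([(u-K[0,2])/K[0,0],-(v-K[1,2])/K[1,1],-1.])
    return o,R.T@d
def onz(c,u,v,z):
    o,d=ray(c,u,v);return o+d*(z-o[2])/d[2]
def dep(c,D,u,v):
    o,d=ray(c,u,v);return o+d*D[int(round(v)),int(round(u))]
def proj(c,p):
    K=c["camera_matrix"];q=c["extrinsics"]@np.append(p,1);return K[0,0]*q[0]/-q[2]+K[0,2],-K[1,1]*q[1]/-q[2]+K[1,2]
def cloud(c,D):
    K=c["camera_matrix"];E=c["extrinsics"];v,u=np.mgrid[:D.shape[0],:D.shape[1]]
    d=np.stack([(u-K[0,2])/K[0,0],-(v-K[1,2])/K[1,1],-np.ones(u.shape)],-1)*D[...,None]
    return (d-E[:3,3])@E[:3,:3]
E
python3 - <<'E'
from h import *
p=np.load("pics/scene0.npz")["p"];q=np.load("pics/side0.npz")["p"]
a=cv2.resize(p[240:355,140:250],(440,460),interpolation=2);b=cv2.resize(p[165:280,270:360],(360,460),interpolation=2)
cv2.imwrite("pics/c1.png",np.hstack([a,b])[:,:,::-1])
hs=cv2.cvtColor(p,cv2.COLOR_RGB2HSV)
D=np.load("pics/scene0.npz")["d"];c=env.calibration("scene");W=cloud(c,D)
for n,(u,v) in dict(blue=(318,213),am1=(341,216),am2=(305,242),reader=(200,300),red=(318,178),cappress=(460,140)).items(): print(n,W[v,u].round(3),D[v,u])
E
```

```text
blue [ 0.543 -0.142  0.088] 0.83072
am1 [ 0.517 -0.181  0.087] 0.82787913
am2 [ 0.495 -0.082  0.087] 0.7853156
reader [0.478 0.144 0.076] 0.715767
red [ 0.631 -0.201  0.08 ] 0.9058937
cappress [ 0.5   -0.423  0.213] 0.795872
```

View pics/c1.png

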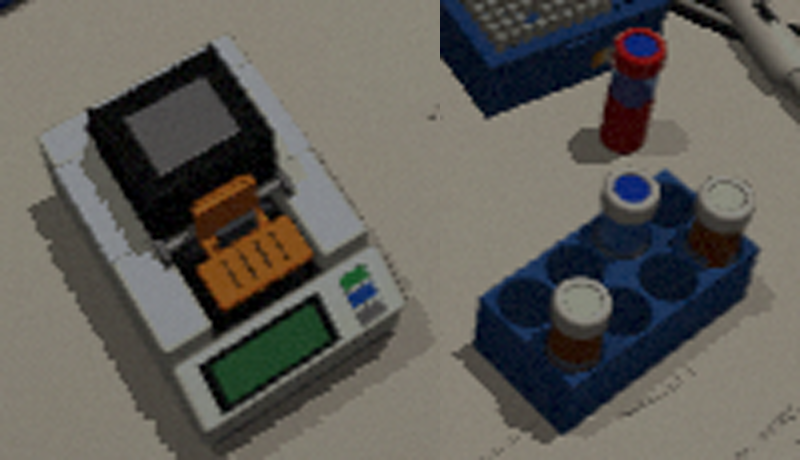

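The crop confirms it. The vial with the white cap and blue septum is at scene (318,212), and the red-capped look-alike standing outside the rack at (318,180) is to be left alone. The reader is latched, with the orange pad at about (205,304). Next I measure both poses.

```bash
python3 - <<'E'
from h import *
from scipy.spatial.transform import Rotation as Ro
for n,reg in(("scene",None),("side",None)):
    f=np.load(f"pics/{n}0.npz");p,D=f["p"],f["d"];c=env.calibration(n);W=cloud(c,D)
    hs=cv2.cvtColor(p,cv2.COLOR_RGB2HSV).astype(int);H,S,V=hs[...,0],hs[...,1],hs[...,2]
    X,Y,Z=W[...,0],W[...,1],W[...,2]
    for nm,x,y in(("blue",.543,-.142),("am1",.517,-.181),("am2",.495,-.082)):
        m=(np.hypot(X-x,Y-y)<.03)&(abs(Z-.088)<.004)
        if m.sum()<5: print(n,nm,m.sum());continue
        cc,r=cv2.minEnclosingCircle(W[m][:,:2].astype(np.float32)*1000);print(n,nm,m.sum(),np.round(cc,1),round(r,1),W[m][:,2].mean().round(4))
    near=(np.hypot(X-.478,Y-.144)<.15)
    for nm,m in(("deck",near&(abs(Z-.064)<.004)&(S<60)&(V>90)),("lidtop",near&(abs(Z-.104)<.004)),("pad",near&(H<20)&(S>120)&(abs(Z-.074)<.004)),("orange",near&(H<20)&(S>120)&(Z>.06))):
        k=cv2.morphologyEx(m.astype(np.uint8),cv2.MORPH_OPEN,np.ones((2,2)))>0
        if k.sum()<5:print(n,nm,k.sum());continue
        q=W[k]; r=cv2.minAreaRect(q[:,:2].astype(np.float32)*1000);print(n,nm,k.sum(),"med z",np.median(q[:,2]).round(4),np.round(r[0],1),np.round(r[1],1),round(r[2],1),"mean",q[:,:2].mean(0).round(4))
s=env.sense();print(Ro.from_quat(s["tool_rot"]).as_matrix().round(4))
E
```

```text
scene blue 131 [ 545.9 -143.7] 15.1 0.0879
scene am1 136 [ 520.3 -183.7] 14.6 0.0878
scene am2 157 [497.9 -83.8] 14.4 0.0879
scene deck 1152 med z 0.0646 [383.6 145.9] [132.5 470.1] 88.1 mean [0.5019 0.1508]
scene lidtop 1036 med z 0.1051 [365.6 161.4] [ 78.1 438.2] 84.8 mean [0.5223 0.1497]
scene pad 380 med z 0.0744 [467.6 138.9] [49.8 34.2] 84.4 mean [0.4669 0.1414]
scene orange 572 med z 0.0751 [480.9 140.3] [50.5 51.1] 9.1 mean [0.4739 0.1421]
side blue 64 [ 546.3 -142.8] 14.1 0.0879
side am1 56 [ 520.3 -183.4] 14.7 0.0881
side am2 75 [497.2 -84.4] 15.3 0.088
side deck 1002 med z 0.0644 [471.7 364.8] [141.9 749.2] 10.7 mean [0.5141 0.1803]
side lidtop 663 med z 0.1051 [475.3 332.3] [ 64.4 823.3] 15.8 mean [0.524  0.1567]
side pad 263 med z 0.0745 [475.5 130.6] [36.6 69.9] 6.4 mean [0.4698 0.1436]
side orange 378 med z 0.0748 [479.6 132. ] [44.2 70. ] 9.1 mean [0.476  0.1447]
[[-9.357e-01  3.529e-01 -6.000e-04]
 [ 3.529e-01  9.357e-01 -1.900e-03]
 [-1.000e-04 -2.000e-03 -1.000e+00]]
```

```bash
python3 - <<'E'
from h import *
for n in("scene","side"):
    f=np.load(f"pics/{n}0.npz");p,D=f["p"],f["d"];c=env.calibration(n);W=cloud(c,D)
    hs=cv2.cvtColor(p,cv2.COLOR_RGB2HSV).astype(int);H,S,V=hs[...,0],hs[...,1],hs[...,2]
    X,Y,Z=W[...,0],W[...,1],W[...,2]
    near=(np.hypot(X-.51,Y-.147)<.11)
    org=(H<20)&(S>120)
    for nm,m in(("deck",near&(abs(Z-.064)<.003)&(S<60)&(V>90)),("lidtop",near&(abs(Z-.104)<.003)&~org),("pad",near&org&(abs(Z-.0745)<.002)),("hook",near&org&(Z>.09))):
        k=(cv2.filter2D(m.astype(np.float32),-1,np.ones((3,3)))>=5)&m
        q=W[k]
        r=cv2.minAreaRect(q[:,:2].astype(np.float32)*1000);print(n,nm,k.sum(),"z",np.median(q[:,2]).round(4),np.round(r[0],1),np.round(r[1],1),round(r[2],1),"mean",q[:,:2].mean(0).round(4),"corners",cv2.boxPoints(r).round(0).tolist())
E
```

```text
scene deck 1078 z 0.0647 [516.5 147.8] [137.4 104.6] 8.3 mean [0.5074 0.1518] corners [[441.0, 190.0], [456.0, 86.0], [592.0, 106.0], [577.0, 209.0]]
scene lidtop 950 z 0.1051 [528.2 149.7] [57.6 64.2] 7.7 mean [0.5262 0.1502] corners [[495.0, 178.0], [504.0, 114.0], [561.0, 122.0], [552.0, 185.0]]
scene pad 309 z 0.0747 [468.  141.4] [25.3 45.3] 9.1 mean [0.4676 0.1418] corners [[452.0, 162.0], [459.0, 117.0], [484.0, 121.0], [477.0, 166.0]]
scene hook 87 z 0.0972 [493.  145.7] [10.7 28.6] 11.5 mean [0.4906 0.1452] corners [[485.0, 159.0], [491.0, 131.0], [501.0, 133.0], [495.0, 161.0]]
side deck 895 z 0.0646 [520.1 149.1] [127.3 104.5] 8.2 mean [0.5211 0.178 ] corners [[450.0, 192.0], [464.0, 88.0], [590.0, 106.0], [576.0, 210.0]]
side lidtop 640 z 0.1052 [528.4 149.4] [56.4 65.8] 7.6 mean [0.527  0.1533] corners [[496.0, 178.0], [505.0, 113.0], [561.0, 120.0], [552.0, 186.0]]
side pad 225 z 0.0747 [473.9 142.1] [36.6 45.1] 4.5 mean [0.47   0.1439] corners [[454.0, 163.0], [457.0, 118.0], [494.0, 121.0], [490.0, 166.0]]
side hook 52 z 0.0968 [493.2 147.2] [ 8.5 24.4] 15.7 mean [0.4919 0.1489] corners [[486.0, 158.0], [492.0, 134.0], [501.0, 137.0], [494.0, 160.0]]
```

```bash
cat >> h.py <<'E'
from scipy.spatial.transform import Rotation as Ro
A=np.deg2rad(8.1);EX=np.array([np.cos(A),np.sin(A)]);EY=np.array([-EX[1],EX[0]]);O=np.array([.5015,.1458])
def rd(x,y=0,z=0): return np.append(O+EX*x+EY*y,z)
def plan(p,yaw_y):
    "target TCP, world angle (deg) of tool y, tool vertical"
    s=env.sense();R=Ro.from_quat(s["tool_rot"]);a=np.deg2rad(yaw_y);y=np.array([np.cos(a),np.sin(a),0]);z=np.array([0,0,-1.]);T=Ro.from_matrix(np.c_[np.cross(y,z),y,z])
    print("t",s["t"],"pos",s["position"].round(4),"F",s["contact_force"].round(1),"w",round(s["width"],3),"ff",round(s["finger_force"],1))
    print("linear",(R.inv().apply(p-s["position"])/.025).round(3),"dr",((R.inv()*T).as_rotvec(degrees=True)/10).round(3),"yaw now",np.degrees(np.arctan2(*R.as_matrix()[[1,0],1])).round(2),"j",s["joints"].round(2))
E
python3 - <<'E'
from h import *
plan(rd(-36,0,0)*0+np.append(O-.036*EX,.14),98.1)
f=np.load("pics/scene0.npz");W=cloud(env.calibration("scene"),f["d"]).reshape(-1,3)
m=(W[:,0]<.75)&(W[:,2]>.12)&(W[:,0]>.1)&(abs(W[:,1])<.8)
for y0 in np.arange(-.6,.8,.1):
    k=m&(abs(W[:,1]-y0)<.05)
    if k.sum()>5:print(y0.round(1),k.sum(),"x",W[k][:,0].min().round(2),W[k][:,0].max().round(2),"zmax",W[k][:,2].max().round(3))
E
sed -i 's/return np.append(O+EX\*x+EY\*y,z)/return np.append(O+EX*x+EY*y,z)  # metres/' h.py
```

```text
t 0.1 pos [0.2557 0.6776 0.2303] F [-0.3  0.2 -0.5] w 1.002 ff 0.0
linear [-15.446 -17.12    3.647] dr [-1.100e-02 -2.000e-03 -2.877e+00] yaw now 69.33 j [-1.3   0.59  0.05  1.61 -0.03  0.94 -0.03]
-0.5 233 x 0.41 0.53 zmax 0.275
-0.4 2905 x 0.41 0.53 zmax 0.297
0.2 818 x 0.15 0.15 zmax 0.742
0.3 12 x 0.74 0.75 zmax 0.165
```

Call:
move_arm([
  {"linear":[-2,-2.2,0.2],"dr":[0,0,-0.4],"jaw":-1},
  {"linear":[-4,-4.4,0.4],"dr":[0,0,-0.8],"jaw":-1},
  {"linear":[-6,-6.6,0.6],"dr":[0,0,-1.2],"jaw":-1},
  {"linear":[-8,-8.8,1],"dr":[0,0,-1.6],"jaw":-1},
  {"linear":[-10,-11,1.5],"dr":[0,0,-2],"jaw":-1},
  {"linear":[-12,-13.2,2],"dr":[0,0,-2.4],"jaw":-1},
  {"linear":[-14,-15.4,2.5],"dr":[0,0,-2.88],"jaw":-1},
  {"linear":[-15.45,-17.1,3],"dr":[0,0,-2.88],"jaw":-1},
  {"linear":[-15.45,-17.1,3.4],"dr":[0,0,-2.88],"jaw":-1},
  {"linear":[-15.45,-17.1,3.65],"dr":[0,0,-2.88],"jaw":-1},
])

```text
t: 1.35
position: [0.467, 0.1372, 0.1392]
tool_rot: [-0.068, 0.998, -0.001, -0.001]
contact_force: [-0.8, -0.1, 0.5]
width: 0.002
finger_force: 0.0
```

```bash
python3 - <<'E'
from h import *
plan(rd(-.036,0,.078),98.1)
E
```

```text
t 1.35 pos [0.467  0.1372 0.1392] F [-0.8 -0.1  0.5] w 0.002 ff 0.0
linear [0.022 0.15  2.449] dr [-0.012 -0.007 -0.035] yaw now 97.75 j [-0.34  0.44 -0.05  2.21  0.05  0.49  1.28]
```

Call:
move_arm([
  {"linear":[0.02,0.05,0.6],"dr":[0,0,0],"jaw":-1},
  {"linear":[0.02,0.1,1.2],"dr":[0,0,0],"jaw":-1},
  {"linear":[0.02,0.1,1.7],"dr":[0,0,0],"jaw":-1},
  {"linear":[0.02,0.1,2.1],"dr":[0,0,0],"jaw":-1},
  {"linear":[0.02,0.1,2.3],"dr":[0,0,0],"jaw":-1},
  {"linear":[0.02,0.1,2.4],"dr":[0,0,0],"jaw":-1},
  {"linear":[0.02,0.1,2.4],"dr":[0,0,0],"jaw":-1},
  {"linear":[0.02,0.1,2.4],"dr":[0,0,0],"jaw":-1},
  {"linear":[0.02,0.1,2.4],"dr":[0,0,0],"jaw":-1},
  {"linear":[0.02,0.1,2.4],"dr":[0,0,0],"jaw":-1},
])

```text
t: 2.6
position: [0.4657, 0.1444, 0.0802]
tool_rot: [-0.071, 0.997, 0.0, 0.0]
contact_force: [0.4, -0.1, 0.7]
width: 0.003
finger_force: 0.0
```

```bash
python3 - <<'E'
from h import *
plan(rd(-.036,0,.074),98.1)
E
```

```text
t 2.6 pos [0.4657 0.1444 0.0802] F [ 0.4 -0.1  0.7] w 0.003 ff 0.0
linear [ 0.015 -0.147  0.25 ] dr [0.    0.002 0.003] yaw now 98.13 j [-0.36  0.55 -0.04  2.24  0.06  0.35  1.26]
```

Call:
move_arm([
  {"linear":[0,-0.07,0.05],"dr":[0,0,0],"jaw":-1},
  {"linear":[0,-0.15,0.1],"dr":[0,0,0],"jaw":-1},
  {"linear":[0,-0.15,0.14],"dr":[0,0,0],"jaw":-1},
  {"linear":[0,-0.15,0.18],"dr":[0,0,0],"jaw":-1},
  {"linear":[0,-0.15,0.2],"dr":[0,0,0],"jaw":-1},
  {"linear":[0,-0.15,0.22],"dr":[0,0,0],"jaw":-1},
  {"linear":[0,-0.15,0.24],"dr":[0,0,0],"jaw":-1},
  {"linear":[0,-0.15,0.26],"dr":[0,0,0],"jaw":-1},
  {"linear":[0,-0.15,0.28],"dr":[0,0,0],"jaw":-1},
  {"linear":[0,-0.15,0.28],"dr":[0,0,0],"jaw":-1},
])

```text
t: 3.85
position: [0.466, 0.1407, 0.0732]
tool_rot: [-0.071, 0.997, -0.0, -0.0]
contact_force: [-2.1, 0.7, 3.7]
width: 0.0
finger_force: 1.9
```

```bash
cat >> h.py <<'E'
def lid():
    p,D=env.get_image("side");c=env.calibration("side");W=cloud(c,D)
    L=(W[...,:2]-O)@np.c_[EX,EY];m=(D>0)&(abs(L[...,1])<.03)
    a=m&(L[...,0]>.01)&(L[...,0]<.054)&(abs(W[...,2]-.1045)<.005)
    b=m&(L[...,0]>.045)&(L[...,0]<.13)&(W[...,2]>.112)
    print("shut-top px",a.sum(),"upright px",b.sum());return p
E
python3 - <<'E'
from h import *
lid();plan(rd(-.036,0,.074),98.1)
E
```

```text
shut-top px 445 upright px 0
t 3.9 pos [0.466  0.1407 0.0731] F [-0.8 -0.5  3.2] w -0.003 ff 1.9
linear [ 0.004  0.001 -0.035] dr [-0.    -0.001  0.004] yaw now 98.14 j [-0.36  0.56 -0.04  2.24  0.07  0.33  1.26]
```

Call:
move_arm([
  {"linear":[0,0,0.01],"dr":[0,0,0],"jaw":-1},
  {"linear":[0,0,0.02],"dr":[0,0,0],"jaw":-1},
  {"linear":[0,0,0.03],"dr":[0,0,0],"jaw":-1},
  {"linear":[0,0,0.04],"dr":[0,0,0],"jaw":-1},
  {"linear":[0,0,0.05],"dr":[0,0,0],"jaw":-1},
  {"linear":[0,0,0.05],"dr":[0,0,0],"jaw":-1},
  {"linear":[0,0,0.05],"dr":[0,0,0],"jaw":-1},
  {"linear":[0,0,0.05],"dr":[0,0,0],"jaw":-1},
  {"linear":[0,0,0.05],"dr":[0,0,0],"jaw":-1},
  {"linear":[0,0,0.05],"dr":[0,0,0],"jaw":-1},
])

```text
t: 5.15
position: [0.4658, 0.1407, 0.0718]
tool_rot: [-0.071, 0.997, -0.0, -0.0]
contact_force: [-3.3, 0.0, 4.1]
width: 0.001
finger_force: 2.1
```

```bash
python3 - <<'E'
from h import *
lid();plan(rd(-.036,0,.074),98.1)
E
```

```text
shut-top px 446 upright px 0
t 5.2 pos [0.4658 0.1406 0.0718] F [-3.4  0.5  3.8] w 0.003 ff 2.1
linear [-0.003  0.003 -0.089] dr [-0.001 -0.003  0.003] yaw now 98.13 j [-0.36  0.57 -0.04  2.25  0.07  0.33  1.26]
```

Call:
move_arm([
  {"linear":[0.005,0,0.01],"dr":[0,0,0],"jaw":-1},
  {"linear":[0.01,0,0.02],"dr":[0,0,0],"jaw":-1},
  {"linear":[0.02,0,0.03],"dr":[0,0,0],"jaw":-1},
  {"linear":[0.02,0,0.04],"dr":[0,0,0],"jaw":-1},
  {"linear":[0.02,0,0.05],"dr":[0,0,0],"jaw":-1},
  {"linear":[0.02,0,0.05],"dr":[0,0,0],"jaw":-1},
  {"linear":[0.02,0,0.05],"dr":[0,0,0],"jaw":-1},
  {"linear":[0.02,0,0.05],"dr":[0,0,0],"jaw":-1},
  {"linear":[0.02,0,0.05],"dr":[0,0,0],"jaw":-1},
  {"linear":[0.02,0,0.05],"dr":[0,0,0],"jaw":-1},
])

```text
t: 6.45
position: [0.4656, 0.1406, 0.0706]
tool_rot: [-0.071, 0.997, -0.0, 0.0]
contact_force: [-2.4, 0.4, 3.8]
width: 0.003
finger_force: 2.3
```

```bash
python3 - <<'E'
from h import *
lid();plan(rd(-.036,0,.074),98.1)
E
```

```text
shut-top px 444 upright px 0
t 6.5 pos [0.4656 0.1406 0.0706] F [-1.7  0.7  4.4] w 0.002 ff 2.3
linear [-0.009  0.003 -0.137] dr [-0.     0.     0.003] yaw now 98.13 j [-0.36  0.57 -0.04  2.25  0.07  0.33  1.26]
```

Call:
move_arm([
  {"linear":[0.005,0,0.01],"dr":[0,0,0],"jaw":-1},
  {"linear":[0.01,0,0.02],"dr":[0,0,0],"jaw":-1},
  {"linear":[0.01,0,0.03],"dr":[0,0,0],"jaw":-1},
  {"linear":[0.01,0,0.04],"dr":[0,0,0],"jaw":-1},
  {"linear":[0.01,0,0.05],"dr":[0,0,0],"jaw":-1},
  {"linear":[0.01,0,0.05],"dr":[0,0,0],"jaw":-1},
  {"linear":[0.01,0,0.05],"dr":[0,0,0],"jaw":-1},
  {"linear":[0.01,0,0.05],"dr":[0,0,0],"jaw":-1},
  {"linear":[0.01,0,0.05],"dr":[0,0,0],"jaw":-1},
  {"linear":[0.01,0,0.05],"dr":[0,0,0],"jaw":-1},
])

```text
t: 7.75
position: [0.4655, 0.1406, 0.0693]
tool_rot: [-0.071, 0.997, 0.0, 0.0]
contact_force: [-2.2, 0.1, 4.4]
width: -0.0
finger_force: 2.2
```

```bash
python3 - <<'E'
from h import *
lid();plan(rd(-.036,0,.074),98.1)
E
```

```text
shut-top px 0 upright px 403
t 7.8 pos [0.4655 0.1406 0.0693] F [-2.5  1.   3.6] w -0.001 ff 2.2
linear [-0.016  0.003 -0.186] dr [0.    0.001 0.003] yaw now 98.13 j [-0.36  0.57 -0.04  2.25  0.07  0.32  1.26]
```

The lid is open. I'll back off upward and go over to the blue vial.

Call:
move_arm([
  {"linear":[0,0,-1.2],"dr":[0,0,0],"jaw":-1},
  {"linear":[0,0,-3.2],"dr":[0,0,0],"jaw":-1},
  {"linear":[-0.1,-1,-4],"dr":[0,0,1],"jaw":0.4},
  {"linear":[-0.4,-3,-4],"dr":[0,0,2],"jaw":0.4},
  {"linear":[-0.7,-5,-4],"dr":[0,0,3],"jaw":0.4},
  {"linear":[-0.9,-7,-4],"dr":[0,0,4],"jaw":0.4},
  {"linear":[-1.2,-9,-4],"dr":[0,0,5],"jaw":0.4},
  {"linear":[-1.5,-11,-4],"dr":[0,0,6],"jaw":0.4},
  {"linear":[-1.59,-11.7,-3.8],"dr":[0,0,7],"jaw":0.4},
  {"linear":[-1.59,-11.7,-3.6],"dr":[0,0,8],"jaw":0.4},
])

```text
t: 9.05
position: [0.5473, -0.147, 0.1594]
tool_rot: [0.591, 0.807, -0.0, 0.002]
contact_force: [-0.3, 1.2, 0.1]
width: 0.703
finger_force: 0.0
```

```bash
python3 - <<'E'
from h import *
p=lid();plan(np.array([.546,-.1433,.06]),12.7)
q,D=env.get_image("scene");np.savez("pics/scene1.npz",p=q,d=D)
a=cv2.resize(q[240:355,140:250],(440,460),interpolation=2);b=cv2.resize(p[210:310,210:340],(360,277),interpolation=2)
b=np.vstack([b,np.zeros((183,360,3),np.uint8)]);cv2.imwrite("pics/c2.png",np.hstack([a,b])[:,:,::-1])
E
```

```text
shut-top px 0 upright px 379
t 9.1 pos [ 0.5465 -0.1452  0.1584] F [-0.9  0.8 -0.9] w 0.7 ff 0.0
linear [8.700e-02 3.000e-03 3.937e+00] dr [-0.     0.011  0.478] yaw now 17.48 j [-0.06  0.51  0.33  2.04 -0.27  0.63  0.75]
```

View pics/c2.png

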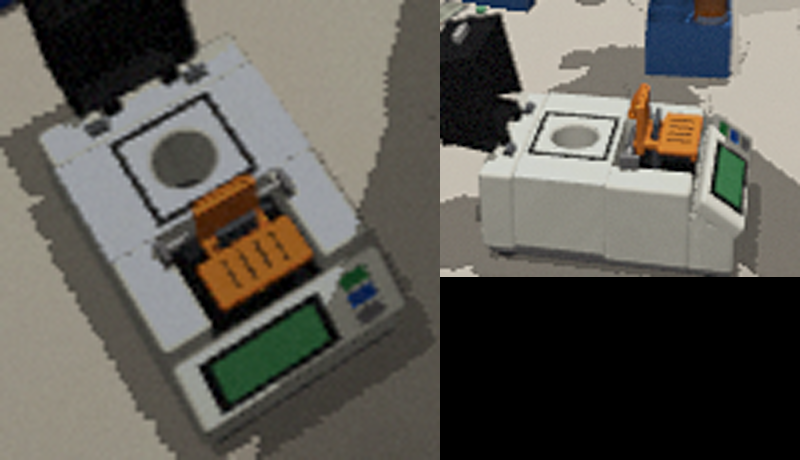

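The lid stands fully open and the well shows at scene (186,279). I'll come down part way and settle before the grasp.

Call:
move_arm([
  {"linear":[0,0,0.3],"dr":[0,0,0.3],"jaw":0.4},
  {"linear":[0,0,0.9],"dr":[0,0,0.54],"jaw":0.4},
  {"linear":[0,0,1.5],"dr":[0,0,0.54],"jaw":0.4},
  {"linear":[0,0,2],"dr":[0,0,0.54],"jaw":0.4},
  {"linear":[0,0,2.3],"dr":[0,0,0.54],"jaw":0.4},
  {"linear":[0,0,2.3],"dr":[0,0,0.54],"jaw":0.4},
  {"linear":[0,0,2.3],"dr":[0,0,0.54],"jaw":0.4},
  {"linear":[0,0,2.3],"dr":[0,0,0.54],"jaw":0.4},
  {"linear":[0,0,2.3],"dr":[0,0,0.54],"jaw":0.4},
  {"linear":[0,0,2.3],"dr":[0,0,0.54],"jaw":0.4},
])

```text
t: 10.4
position: [0.5462, -0.1433, 0.102]
tool_rot: [0.624, 0.781, 0.0, 0.0]
contact_force: [0.7, -0.4, 0.2]
width: 0.699
finger_force: 0.0
```

```bash
python3 - <<'E'
from h import *
plan(np.array([.546,-.1433,.06]),12.7)
side,_=env.get_image("side")
for n,p in(("scene",np.load("pics/scene1.npz")["p"]),("side",side)):
    c=env.calibration(n);g=cv2.cvtColor(p,cv2.COLOR_RGB2GRAY).astype(int)
    u,v=np.meshgrid(np.arange(512),np.arange(384));X=np.stack([onz(c,a,b,.064) for a,b in zip(u.ravel(),v.ravel())]).reshape(384,512,3)
    L=(X[...,:2]-O)@np.c_[EX,EY];r=np.hypot(L[...,0]-.034,L[...,1])
    ring=g[(r>.0175)&(r<.021)];hole=g[r<.011];th=(np.median(ring)+np.median(hole))/2
    m=((g<th)&(r<.0195)).astype(np.uint8);k,_=cv2.findContours(m,0,1);k=max(k,key=cv2.contourArea)
    pts=np.array([onz(c,a,b,.064)[:2] for a,b in k[:,0]]);cc,rr=cv2.minEnclosingCircle((pts*1000).astype(np.float32));mm=L[m>0].mean(0)
    print(n,np.median(ring),np.median(hole),"centre",np.round(cc,1),"r",round(rr,1),"reader coords",((np.array(cc)/1000-O)@np.c_[EX,EY]).round(4),"mean",mm.round(4))
print(rd(.034)) 
E
```

```text
t 10.4 pos [ 0.5462 -0.1433  0.102 ] F [ 0.7 -0.4  0.2] w 0.699 ff 0.0
linear [ 0.003 -0.009  1.682] dr [0.003 0.001 0.004] yaw now 12.74 j [-0.04  0.6   0.3   2.07 -0.34  0.52  0.73]
scene 158.0 71.0 centre [534.  151.2] r 15.2 reader coords [0.033  0.0007] mean [0.0326 0.0006]
side 211.0 136.0 centre [533.9 148.7] r 15.7 reader coords [ 0.0325 -0.0017] mean [ 0.0332 -0.0004]
[0.5351608  0.15059064 0.        ]
```

Call:
move_arm([
  {"linear":[0,0,0.4],"dr":[0,0,0],"jaw":0.4},
  {"linear":[0,0,0.8],"dr":[0,0,0],"jaw":0.4},
  {"linear":[0,0,1.2],"dr":[0,0,0],"jaw":0.4},
  {"linear":[0,0,1.5],"dr":[0,0,0],"jaw":0.4},
  {"linear":[0,0,1.68],"dr":[0,0,0],"jaw":0.4},
  {"linear":[0,0,1.68],"dr":[0,0,0],"jaw":0.2},
  {"linear":[0,0,1.68],"dr":[0,0,0],"jaw":-0.2},
  {"linear":[0,0,1.68],"dr":[0,0,0],"jaw":-0.6},
  {"linear":[0,0,1.68],"dr":[0,0,0],"jaw":-1},
  {"linear":[0,0,1.68],"dr":[0,0,0],"jaw":-1},
], grip_force=30)

```text
t: 11.7
position: [0.5464, -0.1435, 0.0602]
tool_rot: [0.624, 0.781, 0.0, 0.0]
contact_force: [-0.2, -0.1, 2.6]
width: 0.327
finger_force: 29.6
```

Call:
move_arm([
  {"linear":[0,0,0],"dr":[0,0,0],"jaw":-1},
  {"linear":[0,0,-0.3],"dr":[0,0,0],"jaw":-1},
  {"linear":[0,0,-0.8],"dr":[0,0,0],"jaw":-1},
  {"linear":[0,0,-1.4],"dr":[0,0,0],"jaw":-1},
  {"linear":[0,0,-2],"dr":[0,0,0],"jaw":-1},
  {"linear":[0,0,-2.8],"dr":[0,0,0],"jaw":-1},
  {"linear":[0,0,-3.6],"dr":[0,0,0],"jaw":-1},
  {"linear":[0,0,-4.4],"dr":[0,0,0],"jaw":-1},
  {"linear":[0,0,-5],"dr":[0,0,0],"jaw":-1},
  {"linear":[0,0,-5],"dr":[0,0,0],"jaw":-1},
])

```text
t: 12.95
position: [0.5469, -0.1436, 0.1863]
tool_rot: [0.624, 0.781, 0.001, 0.001]
contact_force: [-0.4, -0.6, -1.0]
width: 0.325
finger_force: 29.6
```

```bash
python3 - <<'E'
from h import *
plan(np.array([.5346,.1503,.185]),98.1)
p,_=env.get_image("side");cv2.imwrite("pics/s3.png",cv2.resize(p[80:260,200:380],(540,540))[:,:,::-1])
E
```

```text
t 12.95 pos [ 0.5469 -0.1436  0.1863] F [-0.4 -0.6 -1. ] w 0.325 ff 29.6
linear [11.575  2.109  0.046] dr [ 8.000e-03  1.700e-02 -8.537e+00] yaw now 12.73 j [-0.1   0.47  0.38  2.03 -0.27  0.69  0.67]
```

View pics/s3.png

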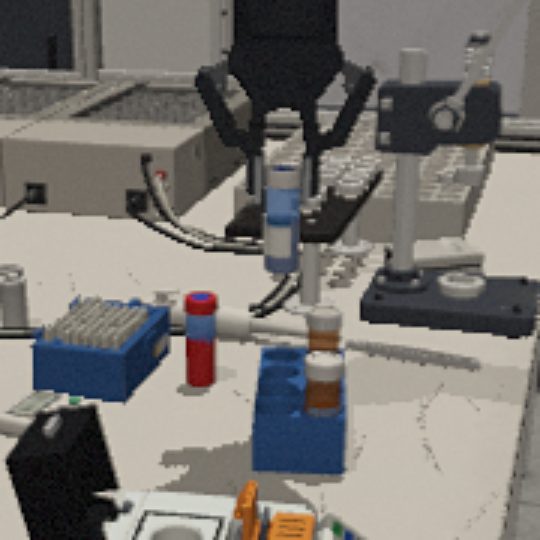

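The side view shows the blue vial hanging upright between the fingers at crop (283,215), with both ambers still in the rack. Now to the reader.

Call:
move_arm([
  {"linear":[0.5,0.1,0],"dr":[0,0,-0.4],"jaw":-1},
  {"linear":[1.7,0.3,0],"dr":[0,0,-1.2],"jaw":-1},
  {"linear":[3.2,0.6,0],"dr":[0,0,-2.2],"jaw":-1},
  {"linear":[4.8,0.9,0],"dr":[0,0,-3.2],"jaw":-1},
  {"linear":[6.4,1.2,0],"dr":[0,0,-4.2],"jaw":-1},
  {"linear":[8,1.5,0],"dr":[0,0,-5.2],"jaw":-1},
  {"linear":[9.4,1.7,0],"dr":[0,0,-6.2],"jaw":-1},
  {"linear":[10.6,1.9,0],"dr":[0,0,-7.2],"jaw":-1},
  {"linear":[11.3,2.05,0],"dr":[0,0,-8],"jaw":-1},
  {"linear":[11.57,2.11,0],"dr":[0,0,-8.54],"jaw":-1},
])

```text
t: 14.25
position: [0.5324, 0.1531, 0.1839]
tool_rot: [-0.075, 0.997, 0.0, -0.001]
contact_force: [0.4, 0.1, -0.5]
width: 0.327
finger_force: 29.6
```

Call:
move_arm([
  {"linear":[0,0,0.2],"dr":[0,0,0],"jaw":-1},
  {"linear":[0,0,0.6],"dr":[0,0,0],"jaw":-1},
  {"linear":[0,0,1.1],"dr":[0,0,0],"jaw":-1},
  {"linear":[0,0,1.5],"dr":[0,0,0],"jaw":-1},
  {"linear":[0,0,1.8],"dr":[0,0,0],"jaw":-1},
  {"linear":[0,0,1.8],"dr":[0,0,0],"jaw":-1},
  {"linear":[0,0,1.8],"dr":[0,0,0],"jaw":-1},
  {"linear":[0,0,1.8],"dr":[0,0,0],"jaw":-1},
  {"linear":[0,0,1.8],"dr":[0,0,0],"jaw":-1},
  {"linear":[0,0,1.8],"dr":[0,0,0],"jaw":-1},
])

```text
t: 15.5
position: [0.5339, 0.1505, 0.14]
tool_rot: [-0.071, 0.997, 0.0, 0.0]
contact_force: [-0.1, -0.3, -0.4]
width: 0.325
finger_force: 29.6
```

```bash
python3 - <<'E'
from h import *
plan(np.array([.5346,.1503,.068]),98.1)
ims=[]
for n in("scene","side"):
    p,D=env.get_image(n);c=env.calibration(n)
    u,v=proj(c,rd(.034,0,.09));x,y=int(u)-50,int(v)-60
    hs=cv2.cvtColor(p,cv2.COLOR_RGB2HSV);m=((hs[...,0]>95)&(hs[...,0]<125)&(hs[...,1]>70)).astype(np.uint8);M=np.zeros_like(m);M[y:y+110,x:x+100]=m[y:y+110,x:x+100]
    # vial body axis: mid columns of the blue mask, per row, against the projected axis through the well
    for r in range(int(v)-35,int(v)+25,4):
        cs=np.flatnonzero(M[r]); 
        if len(cs)>8: print(n,r,cs.min(),cs.max(),(cs.min()+cs.max())/2)
    for z in(.087,.11,.13): print(n,"axis z",z,np.round(proj(c,np.array([.5346,.1503,z])),1),"px/mm",c["camera_matrix"][0,0]/1000/-(c["extrinsics"]@np.append(rd(.034,0,.1),1))[2])
    ims.append(cv2.resize(p[max(y,0):y+110,x:x+100],(400,440)))
cv2.imwrite("pics/c4.png",np.hstack(ims)[:,:,::-1])
E
```

```text
t 15.5 pos [0.5339 0.1505 0.14  ] F [-0.1 -0.3 -0.4] w 0.325 ff 29.6
linear [-0.026 -0.011  2.882] dr [0.001 0.003 0.003] yaw now 98.13 j [-0.33  0.51 -0.04  2.07  0.03  0.57  1.32]
scene 244 133 181 157.0
scene 248 137 194 165.5
scene 252 146 188 167.0
scene 260 155 188 171.5
scene 264 176 187 181.5
scene axis z 0.087 [184.3 272.6] px/mm 0.5588194499612341
scene axis z 0.11 [182.9 266. ] px/mm 0.5588194499612341
scene axis z 0.13 [181.7 260. ] px/mm 0.5588194499612341
side 211 223 301 262.0
side 215 263 301 282.0
side 219 263 306 284.5
side 223 263 306 284.5
side 227 227 306 266.5
side 231 222 306 264.0
side 235 250 306 278.0
side axis z 0.087 [257.9 247.6] px/mm 0.5827985534064279
side axis z 0.11 [257.7 235.8] px/mm 0.5827985534064279
side axis z 0.13 [257.5 225.2] px/mm 0.5827985534064279
```

View pics/c4.png

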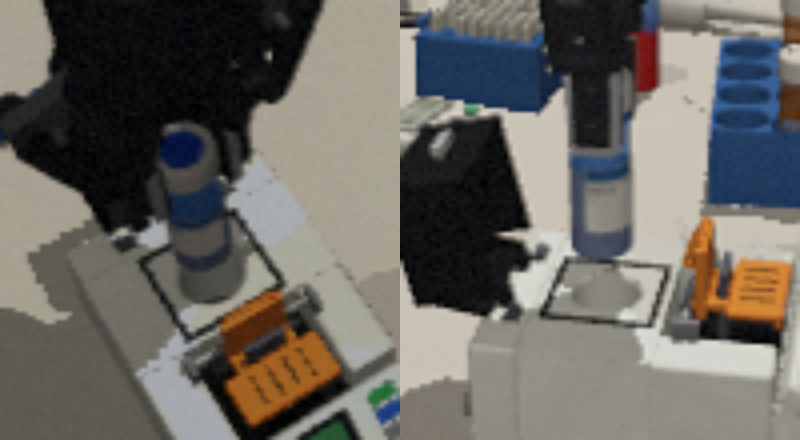

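The vial lines up with the well axis in both views: side body centre about u=258 against 257.7 expected, scene about 185 against 184. Lowering in stages, watching the force.

Call:
move_arm([
  {"linear":[-0.02,0,0.15],"dr":[0,0,0],"jaw":-1},
  {"linear":[-0.02,0,0.35],"dr":[0,0,0],"jaw":-1},
  {"linear":[-0.02,0,0.55],"dr":[0,0,0],"jaw":-1},
  {"linear":[-0.02,0,0.7],"dr":[0,0,0],"jaw":-1},
  {"linear":[-0.02,0,0.8],"dr":[0,0,0],"jaw":-1},
  {"linear":[-0.02,0,0.9],"dr":[0,0,0],"jaw":-1},
  {"linear":[-0.02,0,0.98],"dr":[0,0,0],"jaw":-1},
  {"linear":[-0.02,0,1.04],"dr":[0,0,0],"jaw":-1},
  {"linear":[-0.02,0,1.1],"dr":[0,0,0],"jaw":-1},
  {"linear":[-0.02,0,1.1],"dr":[0,0,0],"jaw":-1},
])

```text
t: 16.85
position: [0.5341, 0.1504, 0.1121]
tool_rot: [-0.071, 0.997, -0.0, -0.0]
contact_force: [-0.3, -0.0, -0.6]
width: 0.326
finger_force: 29.9
```

Call:
move_arm([
  {"linear":[0,0,0.12],"dr":[0,0,0],"jaw":-1},
  {"linear":[0,0,0.3],"dr":[0,0,0],"jaw":-1},
  {"linear":[0,0,0.5],"dr":[0,0,0],"jaw":-1},
  {"linear":[0,0,0.7],"dr":[0,0,0],"jaw":-1},
  {"linear":[0,0,0.9],"dr":[0,0,0],"jaw":-1},
  {"linear":[0,0,1.1],"dr":[0,0,0],"jaw":-1},
  {"linear":[0,0,1.25],"dr":[0,0,0],"jaw":-1},
  {"linear":[0,0,1.38],"dr":[0,0,0],"jaw":-1},
  {"linear":[0,0,1.48],"dr":[0,0,0],"jaw":-1},
  {"linear":[0,0,1.5],"dr":[0,0,0],"jaw":-1},
])

```text
t: 18.1
position: [0.5341, 0.1503, 0.0747]
tool_rot: [-0.071, 0.997, -0.0, -0.0]
contact_force: [-1.1, -1.1, 1.2]
width: 0.325
finger_force: 29.9
```

Call:
move_arm([
  {"linear":[0,0,0.04],"dr":[0,0,0],"jaw":-1},
  {"linear":[0,0,0.08],"dr":[0,0,0],"jaw":-1},
  {"linear":[0,0,0.12],"dr":[0,0,0],"jaw":-1},
  {"linear":[0,0,0.16],"dr":[0,0,0],"jaw":-1},
  {"linear":[0,0,0.19],"dr":[0,0,0],"jaw":-1},
  {"linear":[0,0,0.21],"dr":[0,0,0],"jaw":-1},
  {"linear":[0,0,0.23],"dr":[0,0,0],"jaw":-1},
  {"linear":[0,0,0.24],"dr":[0,0,0],"jaw":-1},
  {"linear":[0,0,0.24],"dr":[0,0,0],"jaw":-1},
  {"linear":[0,0,0.24],"dr":[0,0,0],"jaw":-1},
])

```text
t: 19.35
position: [0.5342, 0.1504, 0.0688]
tool_rot: [-0.071, 0.997, -0.0, -0.0]
contact_force: [-2.9, -1.3, 0.6]
width: 0.328
finger_force: 29.9
```

Call:
move_arm([
  {"linear":[0,0,0.01],"dr":[0,0,0],"jaw":-1},
  {"linear":[0,0,0.02],"dr":[0,0,0],"jaw":-1},
  {"linear":[0,0,0.03],"dr":[0,0,0],"jaw":-1},
  {"linear":[0,0,0.035],"dr":[0,0,0],"jaw":-1},
  {"linear":[0,0,0.04],"dr":[0,0,0],"jaw":-1},
  {"linear":[0,0,0.045],"dr":[0,0,0],"jaw":-1},
  {"linear":[0,0,0.05],"dr":[0,0,0],"jaw":-1},
  {"linear":[0,0,0.05],"dr":[0,0,0],"jaw":-1},
  {"linear":[0,0,0.05],"dr":[0,0,0],"jaw":-1},
  {"linear":[0,0,0.05],"dr":[0,0,0],"jaw":-1},
])

```text
t: 20.6
position: [0.5342, 0.1504, 0.068]
tool_rot: [-0.071, 0.997, -0.0, -0.0]
contact_force: [-3.9, -2.5, 7.3]
width: 0.323
finger_force: 30.3
```

Floor reached exactly where expected (TCP 0.068), with 7 N. I'll release and rise.

Call:
move_arm([
  {"linear":[0,0,0.02],"dr":[0,0,0],"jaw":-0.3},
  {"linear":[0,0,0.02],"dr":[0,0,0],"jaw":-0.1},
  {"linear":[0,0,0.02],"dr":[0,0,0],"jaw":0.2},
  {"linear":[0,0,0],"dr":[0,0,0],"jaw":0.3},
  {"linear":[0,0,0],"dr":[0,0,0],"jaw":0.3},
  {"linear":[0,0,-0.3],"dr":[0,0,0],"jaw":0.3},
  {"linear":[0,0,-0.9],"dr":[0,0,0],"jaw":0.3},
  {"linear":[0,0,-1.8],"dr":[0,0,0],"jaw":0.3},
  {"linear":[0,0,-3],"dr":[0,0,0],"jaw":0.3},
  {"linear":[0,0,-4.4],"dr":[0,0,0],"jaw":0.3},
])

```text
t: 21.85
position: [0.534, 0.1504, 0.1793]
tool_rot: [-0.071, 0.997, 0.0, 0.0]
contact_force: [0.6, 1.4, -0.1]
width: 0.647
finger_force: 0.0
```

```bash
python3 - <<'E'
from h import *
plan(np.append(rd(.034)[:2],.22),98.1)
ims=[]
for n in("scene","side"):
    p,D=env.get_image(n);c=env.calibration(n);W=cloud(c,D)
    m=(np.hypot(W[...,0]-.5345,W[...,1]-.1504)<.02)&(abs(W[...,2]-.096)<.006)
    if m.sum()>4:
        z=W[m][:,2];t=W[m][z>np.percentile(z,40)]
        print(n,"top",np.median(t[:,2]).round(4),t[:,:2].mean(0).round(4),m.sum())
    # plane of the open lid, viewed sideways
    L=(W[...,:2]-O)@np.c_[EX,EY];b=(D>0)&(abs(L[...,1])<.034)&(L[...,0]>.05)&(L[...,0]<.14)&(W[...,2]>.07)&(W[...,2]<.15)
    q=np.c_[L[b][:,0],W[b][:,2]];print(n,"lid x",np.percentile(q[:,0],[2,50,98]).round(3),"z",np.percentile(q[:,1],[2,50,98]).round(3))
    u,v=proj(c,rd(.034,0,.09));x,y=int(u)-50,int(v)-60
    ims.append(cv2.resize(p[max(y,0):y+110,x:x+100],(400,440)))
cv2.imwrite("pics/c5.png",np.hstack(ims)[:,:,::-1])
E
```

```text
t 21.85 pos [0.534  0.1504 0.1793] F [ 0.6  1.4 -0.1] w 0.647 ff 0.0
linear [-0.046  0.003 -1.628] dr [0.    0.001 0.003] yaw now 98.13 j [-0.33  0.45 -0.04  2.04  0.03  0.66  1.33]
scene top 0.0966 [0.5334 0.1509] 199
scene lid x [0.074 0.095 0.113] z [0.07  0.084 0.133]
side top 0.0963 [0.5342 0.1513] 157
side lid x [0.076 0.095 0.12 ] z [0.071 0.105 0.132]
```

View pics/c5.png

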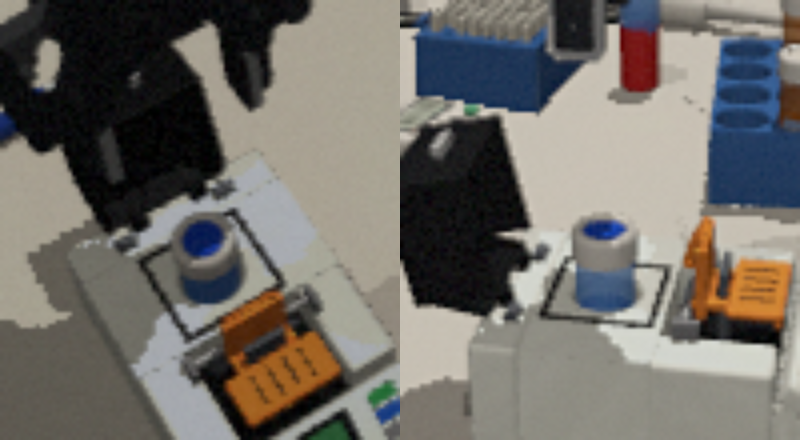

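The vial stands home: its top measures 0.096 m, as it should. The lid is still wide open. Next I go over and behind the lid with shut fingers.

Call:
move_arm([
  {"linear":[0,0,-1],"dr":[0,0,0],"jaw":0.3},
  {"linear":[-0.3,0,-1.8],"dr":[0,0,0],"jaw":-1},
  {"linear":[-1.4,0,-1.8],"dr":[0,0,0],"jaw":-1},
  {"linear":[-2.8,0,-1.8],"dr":[0,0,0],"jaw":-1},
  {"linear":[-4,0,-1.8],"dr":[0,0,0],"jaw":-1},
  {"linear":[-4.7,0,-1.8],"dr":[0,0,0],"jaw":-1},
  {"linear":[-4.7,0,-1],"dr":[0,0,0],"jaw":-1},
  {"linear":[-4.7,0,0.5],"dr":[0,0,0],"jaw":-1},
  {"linear":[-4.7,0,1.8],"dr":[0,0,0],"jaw":-1},
  {"linear":[-4.7,0,2.6],"dr":[0,0,0],"jaw":-1},
])

```text
t: 23.2
position: [0.6475, 0.1664, 0.1096]
tool_rot: [-0.071, 0.997, -0.001, -0.003]
contact_force: [-0.1, -0.9, 0.4]
width: -0.0
finger_force: 0.0
```

```bash
python3 - <<'E'
from h import *
s=env.sense();L=(s["position"][:2]-O)@np.c_[EX,EY]
plan(rd(.15,0,.112),98.1);print("reader xy",L.round(4))
# finger's front lower corner at lid u=64,w=40; TCP 11 mm behind it
for th in(1.5,1.3,1.1,.9,.7,.5,.35,.25,.15,.08,.03,0):
    c,s_=np.cos(th),np.sin(th);f=64*c-40*s_;u=64*s_+40*c
    print(th,"TCP reader x",round(70-f+11,1),"z",round(64+u,1),"rel to (150,112) units: x",round((70-f+11-150)/-25,2),"z",round((112-64-u)/25,2))
E
```

```text
t 23.2 pos [0.6475 0.1664 0.1096] F [-0.1 -0.9  0.4] w -0.0 ff 0.0
linear [-0.1    0.006 -0.095] dr [-0.004 -0.03   0.005] yaw now 98.15 j [-0.3   0.66 -0.03  1.82  0.03  0.67  1.37]
reader xy [ 1.475e-01 -1.000e-04]
1.5 TCP reader x 116.4 z 130.7 rel to (150,112) units: x 1.35 z -0.75
1.3 TCP reader x 102.4 z 136.4 rel to (150,112) units: x 1.9 z -0.97
1.1 TCP reader x 87.6 z 139.2 rel to (150,112) units: x 2.5 z -1.09
0.9 TCP reader x 72.6 z 139.0 rel to (150,112) units: x 3.1 z -1.08
0.7 TCP reader x 57.8 z 135.8 rel to (150,112) units: x 3.69 z -0.95
0.5 TCP reader x 44.0 z 129.8 rel to (150,112) units: x 4.24 z -0.71
0.35 TCP reader x 34.6 z 123.5 rel to (150,112) units: x 4.62 z -0.46
0.25 TCP reader x 28.9 z 118.6 rel to (150,112) units: x 4.84 z -0.26
0.15 TCP reader x 23.7 z 113.1 rel to (150,112) units: x 5.05 z -0.04
0.08 TCP reader x 20.4 z 109.0 rel to (150,112) units: x 5.18 z 0.12
0.03 TCP reader x 18.2 z 105.9 rel to (150,112) units: x 5.27 z 0.24
0 TCP reader x 17.0 z 104.0 rel to (150,112) units: x 5.32 z 0.32
```

Call:
move_arm([
  {"linear":[0.25,0,0],"dr":[0,0,0],"jaw":-1},
  {"linear":[0.45,0,0],"dr":[0,0,0],"jaw":-1},
  {"linear":[0.6,0,-0.1],"dr":[0,0,0],"jaw":-1},
  {"linear":[0.75,0,-0.25],"dr":[0,0,0],"jaw":-1},
  {"linear":[0.95,0,-0.45],"dr":[0,0,0],"jaw":-1},
  {"linear":[1.15,0,-0.6],"dr":[0,0,0],"jaw":-1},
  {"linear":[1.35,0,-0.75],"dr":[0,0,0],"jaw":-1},
  {"linear":[1.55,0,-0.84],"dr":[0,0,0],"jaw":-1},
  {"linear":[1.75,0,-0.92],"dr":[0,0,0],"jaw":-1},
  {"linear":[1.9,0,-0.97],"dr":[0,0,0],"jaw":-1},
])

```text
t: 24.45
position: [0.6038, 0.1605, 0.1373]
tool_rot: [-0.071, 0.997, 0.0, 0.001]
contact_force: [1.7, 0.1, 1.6]
width: 0.001
finger_force: 1.0
```

```bash
cat >> h.py <<'E'
def look(name):
    s=env.sense();L=(s["position"][:2]-O)@np.c_[EX,EY]*1000;print("reader x,y",L.round(1),"z",(s["position"][2]*1000).round(1),"F",s["contact_force"].round(1),"t",s["t"])
    p,D=env.get_image("side");c=env.calibration("side");u,v=proj(c,rd(.034,0,.09));x,y=int(u)-70,int(v)-70
    cv2.imwrite(name,cv2.resize(p[y:y+120,x:x+140],(560,480))[:,:,::-1])
E
python3 - <<'E'
from h import *
look("pics/c6.png")
E
```

```text
reader x,y [103.4   0.2] z 137.3 F [1.7 0.1 1.6] t 24.45
```

View pics/c6.png

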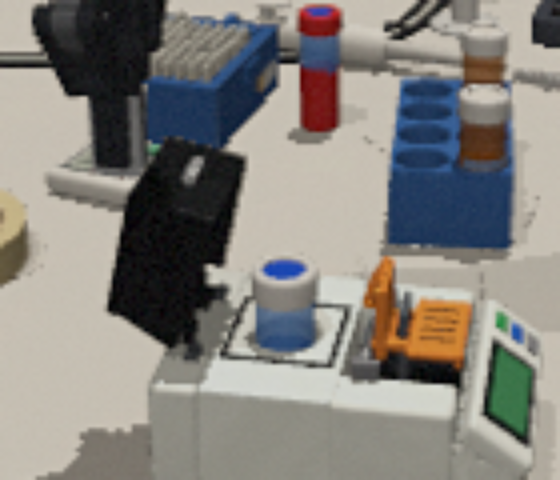

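The finger is behind the lid's top edge, the lid has come just forward of upright, and the force is about 2 N. Continuing along the arc.

Call:
move_arm([
  {"linear":[0.2,0,-0.05],"dr":[0,0,0],"jaw":-1},
  {"linear":[0.4,0,-0.09],"dr":[0,0,0],"jaw":-1},
  {"linear":[0.6,0,-0.12],"dr":[0,0,0],"jaw":-1},
  {"linear":[0.8,0,-0.13],"dr":[0,0,0],"jaw":-1},
  {"linear":[1.0,0,-0.13],"dr":[0,0,0],"jaw":-1},
  {"linear":[1.2,0,-0.11],"dr":[0,0,0],"jaw":-1},
  {"linear":[1.4,0,-0.08],"dr":[0,0,0],"jaw":-1},
  {"linear":[1.6,0,-0.03],"dr":[0,0,0],"jaw":-1},
  {"linear":[1.79,0,0.02],"dr":[0,0,0],"jaw":-1},
  {"linear":[1.97,0,0.09],"dr":[0,0,0],"jaw":-1},
])

```text
t: 25.75
position: [0.5542, 0.1533, 0.1344]
tool_rot: [-0.071, 0.997, -0.0, -0.0]
contact_force: [0.4, -0.4, 5.7]
width: -0.001
finger_force: 2.1
```

```bash
python3 - <<'E'
from h import *
look("pics/c7.png")
E
```

```text
reader x,y [53.2 -0. ] z 134.4 F [ 0.4 -0.4  5.7] t 25.75
```

View pics/c7.png

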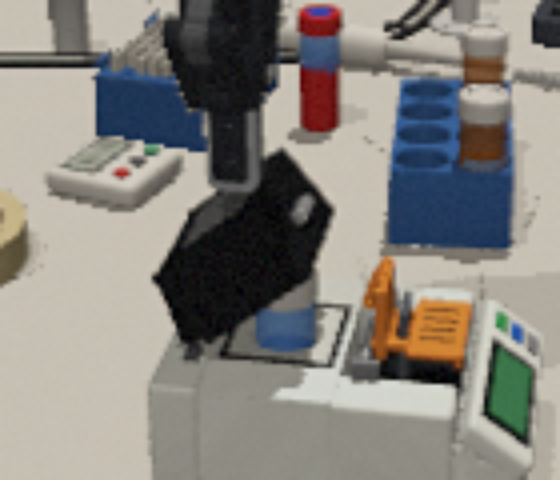

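Lid at about 0.6 rad, with the fingertip near its front edge. Next to about 0.15 rad.

Call:
move_arm([
  {"linear":[0.18,0,0.07],"dr":[0,0,0],"jaw":-1},
  {"linear":[0.37,0,0.17],"dr":[0,0,0],"jaw":-1},
  {"linear":[0.5,0,0.25],"dr":[0,0,0],"jaw":-1},
  {"linear":[0.62,0,0.33],"dr":[0,0,0],"jaw":-1},
  {"linear":[0.74,0,0.42],"dr":[0,0,0],"jaw":-1},
  {"linear":[0.86,0,0.52],"dr":[0,0,0],"jaw":-1},
  {"linear":[0.97,0,0.62],"dr":[0,0,0],"jaw":-1},
  {"linear":[1.08,0,0.73],"dr":[0,0,0],"jaw":-1},
  {"linear":[1.18,0,0.84],"dr":[0,0,0],"jaw":-1},
  {"linear":[1.18,0,0.84],"dr":[0,0,0],"jaw":-1},
])

```text
t: 27.05
position: [0.523, 0.1488, 0.1128]
tool_rot: [-0.071, 0.997, -0.001, -0.003]
contact_force: [-1.9, 0.8, 4.9]
width: -0.003
finger_force: 2.4
```

Call:
move_arm([
  {"linear":[0.03,0,0.04],"dr":[0,0,0],"jaw":-1},
  {"linear":[0.06,0,0.08],"dr":[0,0,0],"jaw":-1},
  {"linear":[0.09,0,0.12],"dr":[0,0,0],"jaw":-1},
  {"linear":[0.12,0,0.15],"dr":[0,0,0],"jaw":-1},
  {"linear":[0.14,0,0.18],"dr":[0,0,0],"jaw":-1},
  {"linear":[0.16,0,0.2],"dr":[0,0,0],"jaw":-1},
  {"linear":[0.17,0,0.22],"dr":[0,0,0],"jaw":-1},
  {"linear":[0.18,0,0.24],"dr":[0,0,0],"jaw":-1},
  {"linear":[0.18,0,0.24],"dr":[0,0,0],"jaw":-1},
  {"linear":[0.18,0,0.24],"dr":[0,0,0],"jaw":-1},
])

```text
t: 28.3
position: [0.5194, 0.1483, 0.1078]
tool_rot: [-0.071, 0.997, -0.0, -0.002]
contact_force: [-4.5, 0.8, 8.9]
width: -0.0
finger_force: 4.3
```

Call:
move_arm([
  {"linear":[0.01,0,0.02],"dr":[0,0,0],"jaw":-1},
  {"linear":[0.03,0,0.04],"dr":[0,0,0],"jaw":-1},
  {"linear":[0.04,0,0.06],"dr":[0,0,0],"jaw":-1},
  {"linear":[0.05,0,0.08],"dr":[0,0,0],"jaw":-1},
  {"linear":[0.06,0,0.09],"dr":[0,0,0],"jaw":-1},
  {"linear":[0.07,0,0.1],"dr":[0,0,0],"jaw":-1},
  {"linear":[0.07,0,0.11],"dr":[0,0,0],"jaw":-1},
  {"linear":[0.07,0,0.12],"dr":[0,0,0],"jaw":-1},
  {"linear":[0.07,0,0.12],"dr":[0,0,0],"jaw":-1},
  {"linear":[0.07,0,0.12],"dr":[0,0,0],"jaw":-1},
])

```text
t: 29.55
position: [0.5185, 0.1479, 0.1044]
tool_rot: [-0.071, 0.997, -0.0, -0.001]
contact_force: [-3.7, -0.4, 4.5]
width: 0.001
finger_force: 2.5
```

```bash
python3 - <<'E'
from h import *
look("pics/c8.png")
E
```

```text
reader x,y [17.2 -0.3] z 104.4 F [-3.7 -0.4  4.5] t 29.55
```

Force fell from 9 to 4.5 N at the shut height, so the hook seems to have snapped over. I'll rise slowly and check.

Call:
move_arm([
  {"linear":[0.0,0,0.02],"dr":[0,0,0],"jaw":-1},
  {"linear":[0.0,0,0.02],"dr":[0,0,0],"jaw":-1},
  {"linear":[0.0,0,-0.02],"dr":[0,0,0],"jaw":-1},
  {"linear":[0.0,0,-0.06],"dr":[0,0,0],"jaw":-1},
  {"linear":[0.0,0,-0.12],"dr":[0,0,0],"jaw":-1},
  {"linear":[0.0,0,-0.2],"dr":[0,0,0],"jaw":-1},
  {"linear":[0.0,0,-0.3],"dr":[0,0,0],"jaw":-1},
  {"linear":[0.0,0,-0.4],"dr":[0,0,0],"jaw":-1},
  {"linear":[0.0,0,-0.5],"dr":[0,0,0],"jaw":-1},
  {"linear":[0.0,0,-0.5],"dr":[0,0,0],"jaw":-1},
])

```text
t: 30.85
position: [0.5196, 0.1485, 0.1173]
tool_rot: [-0.071, 0.997, 0.0, 0.0]
contact_force: [-0.3, -0.5, 0.4]
width: 0.005
finger_force: 0.0
```

```bash
python3 - <<'E'
from h import *
lid();look("pics/c8.png")
E
```

```text
shut-top px 413 upright px 299
reader x,y [18.2  0. ] z 117.2 F [0.2 0.3 1.1] t 30.9
```

View pics/c8.png

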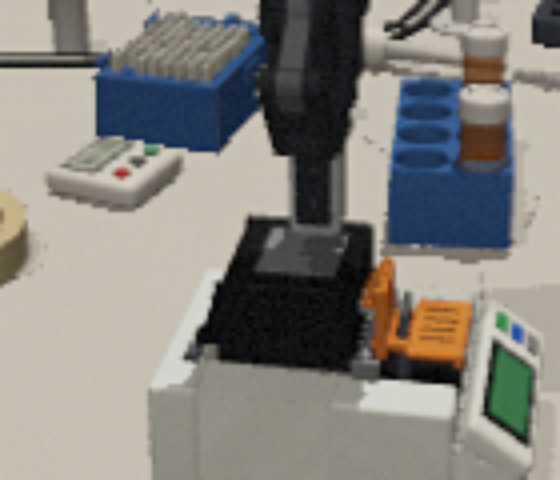

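The lid is shut under the hook and stayed down with the finger off it (contact force about 0). I'll retreat, then check its height once more.

Call:
move_arm([
  {"linear":[0,0,-0.4],"dr":[0,0,0],"jaw":-1},
  {"linear":[0,0,-1],"dr":[0,0,0],"jaw":-1},
  {"linear":[0,0,-2],"dr":[0,0,0],"jaw":-1},
  {"linear":[0,0,-3],"dr":[0,0,0],"jaw":-1},
  {"linear":[0,0,-4],"dr":[0,0,0],"jaw":-1},
  {"linear":[0,0,-4.6],"dr":[0,0,0],"jaw":-1},
  {"linear":[0,0,-5],"dr":[0,0,0],"jaw":-1},
  {"linear":[0,0,-5],"dr":[0,0,0],"jaw":-1},
  {"linear":[0,0,-5],"dr":[0,0,0],"jaw":-1},
  {"linear":[0,0,-5],"dr":[0,0,0],"jaw":-1},
])

```text
t: 32.2
position: [0.5189, 0.1482, 0.2412]
tool_rot: [-0.071, 0.997, -0.0, -0.001]
contact_force: [-0.5, -0.2, -0.2]
width: 0.003
finger_force: 0.0
```

```bash
python3 - <<'E'
from h import *
lid();s=env.sense();print(s["position"],s["dq"].round(3),s["contact_force"])
p,D=env.get_image("side");W=cloud(env.calibration("side"),D);L=(W[...,:2]-O)@np.c_[EX,EY]
for a in(.005,.02,.035):
    m=(abs(L[...,1])<.025)&(abs(L[...,0]-a-.005)<.006)&(abs(W[...,2]-.105)<.012);print(a,m.sum(),np.median(W[m][:,2]).round(4))
E
```

```text
shut-top px 446 upright px 219
[0.51899576 0.14822561 0.24128569] [ 0.002 -0.003  0.001 -0.004 -0.001  0.004  0.002] [-0.53938971 -0.19004604 -0.91777566]
0.005 103 0.1054
0.02 95 0.1056
0.035 98 0.1054
```

```bash
python3 -c "
from plant import env
print(env.sign_off())"
```

```text
the job is handed in; nothing more can be done
None
```

The blue vial stands fully home in the reader's well and the lid is latched shut over it; I handed the job in at about 32 s, with the amber vials and other bench items left alone.

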